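# Ready the mug drying stand

### The arm

A 6-joint arm with a two-finger parallel gripper is mounted at the origin on the work surface. World frame = base frame: x ahead of the robot, y to its left, z up, the work surface at z = 0. Lengths are in m, angles in rad, forces in N, time in s.
With the tool pointing down it reaches from about 0.225 to 0.725 m from the base axis. Payload 3.1 kg.
Tool frame: the origin (TCP) lies midway between the tips of the shut fingers; the grasp point (between the pads) lies 19 mm behind it (env.grip_depth is the distance from the TCP to the grasp point, in m); z points along the fingers, y is the line along which they close (so a half turn about z gives the same grasp; the last joint's range is limited). The gripper opens to 85 mm and grips with 20 to 120 N. Pads are 22 mm wide; open, the fingers measure 114 mm over their backs; the gripper's body (76 mm by 85 mm) begins 54 mm behind the grasp point. The pads swing forward as they close: fully open they stand 13 mm farther back than shut.
Start: joints at [1.064, 0.048, 0.099, 1.622, 0, 1.443], TCP at [0.194, 0.488, 0.231] pointing down, gripper open.
Joint ranges: [-2.91, 2.91], [-0.99, 1.94], [-1.21, 1.42], [-2.12, 2.29], [-1.49, 1.47], [-3.14, 3.14]. Speed limits (rad/s): [2.79, 2.79, 3.14, 3.14, 3.14, 3.14].

### API

Orientations are given as a unit quaternion [w, x, y, z].
In Python, from cell import env gives the robot as it stands.
- The arm moves only by the shell command python3 drive.py [OPENING] [FORCE], which reads ROWS from standard input. ROWS is a JSON list that holds a single list of rows (three levels of brackets), with 1 to 20 rows, each of 4 numbers: dx, dy, dz in m, then a turn about the tool's z in rad; each row is the pose to reach, as a shift and turn from the pose commanded when the command began, along the tool's axes at that moment; what a row does not reach only later rows make up. A row lasts 1/8 s, in which the tool goes at most 0.0625 m and 0.188 rad, less where a joint would pass 70% of its speed; a pose out of reach is approached as far as the arm can. OPENING is the finger opening in m, set as the command begins (- or left out keeps the last). The fingers move at their own pace and stop on an object; FORCE is the grip in N (left out, the last holds). Time passes only in rows, so rows that do not move let the fingers close. It prints the time, the measured TCP pose, the force, the opening and the grip force at its end. Input that does not fit is refused with a message, and nothing moves.
- env.read_state(): the state, without advancing time (a new reading comes with each control period).
- env.snapshot(name): name is "scene" or "side" or "wrist"; returns the picture (400x640x3 uint8, red, green, blue); there is no depth.
- env.calibration(name): a dict with "camera_matrix" (3x3 intrinsics, pixels), "extrinsics" (4x4, takes a point from world to camera coordinates); the wrist camera has in their place "T_tool_cam" (4x4, takes a point from camera to tool coordinates, whose origin is the TCP and whose axes are the flange's). Camera axes: x right, y up, looking along -z (the intrinsics and any distortion apply to the point x, -y, -z); pixel columns grow to the right and rows downward; lengths in m; the calibration is good to about 2 mm. A picture is of the moment at which its call begins: read the wrist's pose just before it. calibration takes no time and is no camera call.
- env.job_done(): hands the job in; it is judged then, once.
The state is a dict: "t": time; "joints": joint angles; "dq": joint speeds; "effort": joint torques, N m; "eef_pos": TCP position; "ee_rot": TCP orientation; "force": force on the tool from outside, world axes, zero at the start; "wrist_torque": the same for the moment, N m; "width": finger opening in m; "finger_force": force on a finger pad.
Only numpy, scipy, OpenCV 4.12 (cv2) and the standard library are available. Lean on these libraries where they do the work, as an engineer would, in place of code of your own. Each camera call takes 0.05 s, during which the arm holds its last target. There are 200 camera calls.

### The job

Get the mug drying stand ready: take the empty mug carrier by the wooden grip on top, hook it over the stand's rail near the rail's left-hand end, slide it along the rail (not lifted over) to the pointer under the rail, and leave it hanging there. Then pull the sprung leg at the stand's right end out by its crossbar until its index is level with the pointer beside the track, and only then, while holding the crossbar there, push the cam lever on the leg fully closed, away from the robot. The job ends holding: finish with the crossbar still gripped between the fingers, the leg at its mark and the lever closed; do not push the mugs and other pots about.

Things in the scene. Friction and masses are not known exactly. Their poses are not given: they have to be found in the camera images.
- stand: Mug stand, fixed. Origin on the table under the rail's line; x away from the robot, y left along the rail, yaw within 0.12 rad. Wooden beam along y from -20 to 340 mm, 50 mm wide, 36 high; cross feet 160 mm long, 20 high and 16 mm steel posts with 20 mm balls on top at y = 20 and 300 carry the rail. At y -20 to -360 lies the leg's track, a plate 90 mm wide, 10 high with 18 mm high side lips.
- rail_right (a point): Right end of the rail (on its axis, at the right post, y = 20 mm in the stand's frame).
- rail_left (a point): Point on the axis of the round steel rail (12 mm diameter, level, 200 mm above the table), 65 mm from the left post: a good place to hook the carrier on; its shelf clears the post here.
- rail_clip: Dark steel pointer clipped under the rail, fixed; 10 mm wide along the rail, with a 4 mm thick finger sticking out 50 mm away from the robot. All of it is over 6 mm below the rail's axis (the finger 18 mm), so the hook passes over it. Origin on the rail's axis at the mark; axes as the stand's; 65 to 165 mm right of rail_left.
- carrier: Empty aluminium mug carrier, 0.18 to 0.33 kg, standing upright, yaw within 0.4 rad. Origin under the centre of its 60 x 60 mm shelf, z up, a 4 mm strap rising at x = -15 mm. Held with its y along the rail (x away from the robot) and lowered, the hook goes over the rail; hung, the underside is 60 mm above the table and it swings freely.
- carrier_hook (a point): Centre of the hook, 140 mm above the carrier's origin; on the rail's axis when hung, and at the origin of rail_clip when at the mark. The hook is an inverted V, 24 mm wide along y, that centres itself on the rail; it opens downward, its mouth 26 mm wide (along x), lip on the +x side reaching 12 mm below this point.
- carrier_grip (a point): Centre of the carrier's wooden grip, 180 mm above the carrier's origin: 14 mm thick along the carrier's y (grip across this), 30 mm along x, 40 mm high. The hook's top is 152 mm above the origin, 28 mm below this point.
- leg (a joint): How far the leg is pulled out, m: 0 fully in, 0.140 at most, growing as it slides to the stand's -y (right). A spring pulls it in: 3 N when in, 6 N at 0.12; it flies back if let go. The lever does not really lock it. Starts at 0; the mark lies at 0.070 to 0.120.
- leg_index (a point): The leg's index: white line on the far edge of its dark sliding plate, level (along y) with the crossbar's middle. Point on the leg's centre line, 30 mm above the table (the sliding plate's top). Its y in the stand's frame is -0.085 m minus joint leg.
- leg_clip: Dark steel pointer clipped on the far side lip of the track, fixed. Origin on the table at the track's centre line, exactly at the length mark; the 4 mm thick finger itself stands 50 to 82 mm beyond (+x), 32 mm high. Axes as the stand's. The leg is at its mark when leg_index has the same y in the stand's frame.
- crossbar (a point): Dark wooden bar across the leg, fixed on the leg: 12 mm thick along y, from x = -75 to +50 mm, from 46 to 78 mm above the table. Origin on the table below the leg's index; axes as the stand's. Pull, and finally hold, the leg by this. (As a solid it is called leg_c0.)
- bar_near (a point): Place to grip the crossbar, on its top edge (78 mm above the table), 48 mm from the origin towards the robot: fingers close along the stand's y. From here the hand can slide along the bar, away from the robot, its -y finger pushing the lever's post.
- lever (a joint): Angle of the cam lever, rad: 0 open, 0.740 closed (end stop); starts at 0 to 0.12. It turns about an upright pin on the leg, its 58 mm arm pointing back to the crossbar. Friction of about 2 N at the post; stays where it is left.
- lever_post (a point): Top centre of the black upright post at the lever's end: 14 mm diameter, from 32 to 85 mm above the table, on the -y side of the crossbar 4 to 8 mm clear of it. It moves with the leg, and closing carries it 42 mm away from the robot (x in the crossbar's frame from -4 mm to +38 mm).
- lever_pivot (a point): The lever's pin, 44 mm above the table, 75 mm to the -y side of the crossbar, at x = 17 mm in its frame.
- mug_a: Bystander: two-tone mug, 80 mm across, 95 mm high, handle 31 mm; between robot and leg. Origin under its centre.
- mug_b: Bystander: mug of the same size beyond the stand. Origin under its centre.
- mug_c: Bystander: mug of the same size beyond the stand. Origin under its centre.
- bowl: Bystander: green bowl, 110 mm across, 45 mm high, in front to the right. Origin under its centre.
- jar: Bystander: small amber jar, 48 mm across, 70 mm high, to the right of the carrier. Origin under its centre.
- glaze_pot: Bystander: white pot, 76 mm across, 100 mm high, to the right of the stand. Origin under its centre.
- brush: Bystander: brush lying to the left.

How it is judged:
By the outcome, as a careful person would: the job done as asked, in the order asked, and still so for the second after the job is handed in, while the arm keeps its last pose, push and grip.
It also fails if it takes over 70 s, if anything falls off the work surface, if the arm or the gripper's body presses on something with over 40 N, if the wrist force passes 120 N, or if a joint passes its speed limit or range.

## Working session

There is one attempt and no reset: what is moved stays moved. The work goes in short steps, Python scripts to look and compute and a shell command to move; the robot and the scene stay as the last step left them, time stands still between calls to the robot, and variables do not carry over. Pictures are saved under pics/ and viewed, at most 12 in all, crops included, and the job is handed in when it is done.

```bash
ls; mkdir -p pics; python3 - <<'E'
from cell import env
import cv2
for n in ("scene","side"):
    cv2.imwrite(f"pics/{n}0.png",cv2.resize(env.snapshot(n),(800,500),interpolation=cv2.INTER_CUBIC)[:,:,::-1])
    c=env.calibration(n);print(n,c)
print(env.calibration("wrist"));s=env.read_state();print(s)
E
```

```text
cell.py
drive.py
pics
scene {'camera_matrix': array([[374.11600709,   0.        , 317.64789579],
       [  0.        , 374.11600709, 197.93067261],
       [  0.        ,   0.        ,   1.        ]]), 'extrinsics': array([[-0.36505213,  0.93074957, -0.02102793,  0.22719987],
       [-0.62247163, -0.22722127,  0.74893228,  0.21497964],
       [ 0.69229041,  0.28648862,  0.66231282, -1.45249501],
       [ 0.        ,  0.        ,  0.        ,  1.        ]])}
side {'camera_matrix': array([[455.31144747,   0.        , 314.18453579],
       [  0.        , 455.31144747, 201.46393244],
       [  0.        ,   0.        ,   1.        ]]), 'extrinsics': array([[ 0.91826672, -0.39570497,  0.01427626, -0.49854584],
       [ 0.27955958,  0.67343161,  0.68435101, -0.24213595],
       [-0.28041518, -0.62442569,  0.72901295, -1.34596862],
       [ 0.        ,  0.        ,  0.        ,  1.        ]])}
{'camera_matrix': array([[290.17474168,   0.        , 322.38547863],
       [  0.        , 290.17474168, 202.67694711],
       [  0.        ,   0.        ,   1.        ]]), 'T_tool_cam': array([[ 3.649
[... 303 characters left out ...]
      1.00000000e+00]])}
{'t': 0.1, 'joints': array([1.06417332e+00, 4.86909287e-02, 9.77396224e-02, 1.62197567e+00,
       6.02821838e-06, 1.44300748e+00]), 'dq': array([-0.0033046 , -0.00162761,  0.00177046,  0.0010391 , -0.00102501,
        0.00033111]), 'effort': array([ 2.82506633e-03, -3.39849687e+01,  3.20936394e+01,  1.58011063e-02,
       -2.01435741e-04,  1.26954771e-05]), 'eef_pos': array([0.19390233, 0.48729292, 0.23021932]), 'ee_rot': array([-3.35152414e-04,  1.88286332e-01,  9.82113599e-01, -1.01123602e-03]), 'force': array([-0.40652253,  0.21792589,  0.15876738]), 'wrist_torque': array([ 0.01744804,  0.0239334 , -0.01965246]), 'finger_force': 0.0, 'width': 0.08537634594228043}
```

View pics/scene0.png

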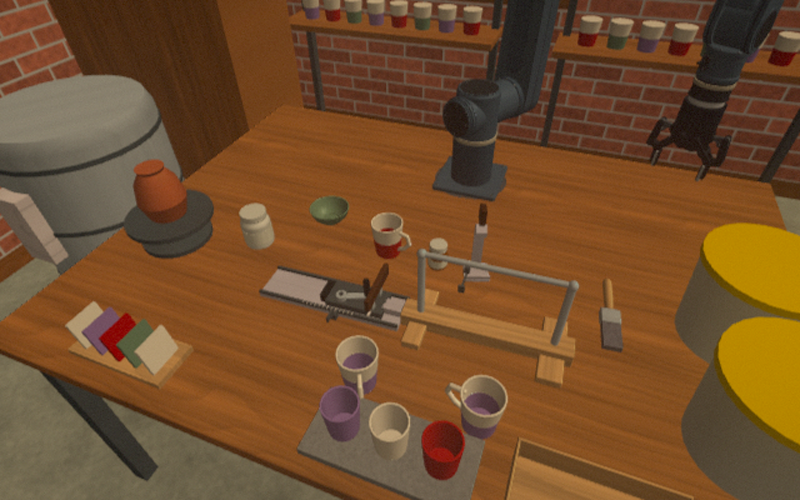

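View pics/side0.png

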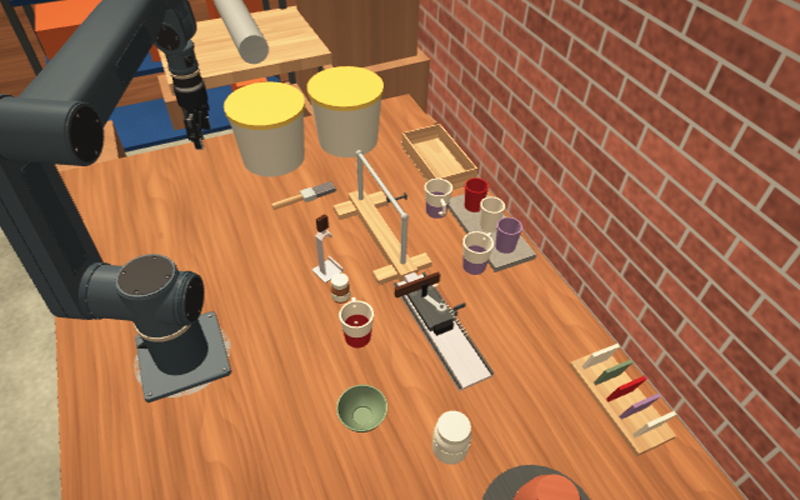

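The scene view has the stand's rail from (420,255) to (575,285), the leg at (350,297) and the carrier at (480,240), just left of mug_a. In the side view the rail runs (360,153)-(405,215), with the leg at (430,300). I'll enlarge crops to get precise pixels.

```bash
python3 - <<'E'
from cell import env
import cv2
for n,(x,y) in (("scene",(205,150)),("side",(195,110))):
    im=env.snapshot(n)[y:y+200,x:x+266][:,:,::-1]
    cv2.imwrite(f"pics/{n}1.png",cv2.resize(im,None,fx=3,fy=3,interpolation=cv2.INTER_CUBIC))
E
```

```text
(no output)
```

View pics/scene1.png

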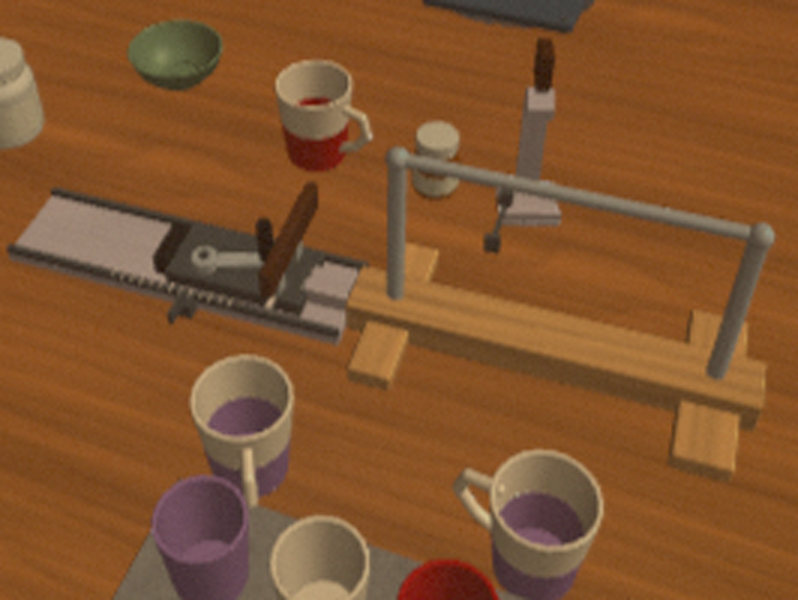

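View pics/side1.png

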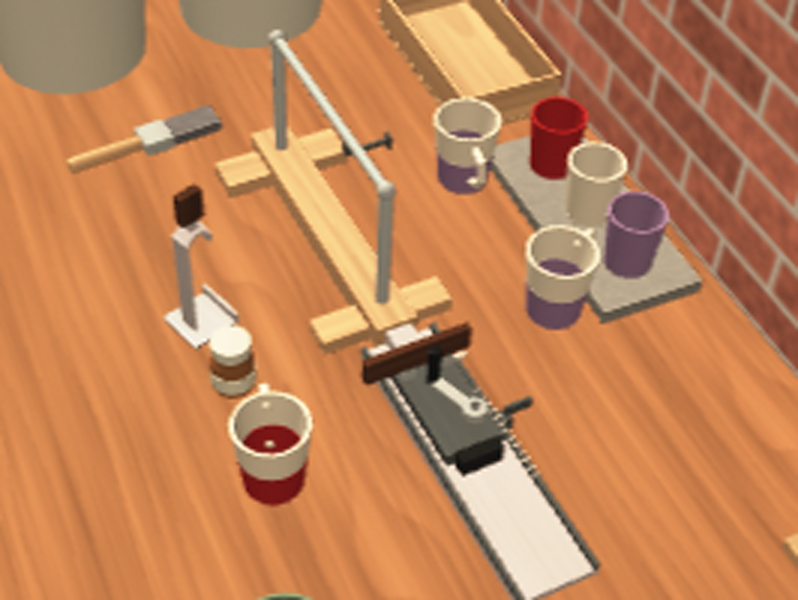

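Scene crop: rail balls at (398,158) and (762,237), grip centre (543,66), rail clip finger (507,197)→(492,242), post top (264,222), leg clip finger (185,300). Side crop: rail balls (386,188) and (278,39), grip (189,206), clip finger tip (388,143), post top (434,350), leg clip (507,415)→(530,403).

```bash
cat > h.py <<'E'
import numpy as np
from scipy.spatial.transform import Rotation as R
from scipy.optimize import least_squares
from cell import env
OFF={"scene":(205,150),"side":(195,110)}
F=np.diag([1,-1,-1])
C={n:env.calibration(n) for n in OFF}
def crop(n,p): return ((np.array(p)+.5)/3-.5)+OFF[n]
def ray(n,px):
    K=C[n]["camera_matrix"];E=C[n]["extrinsics"]
    d=F@np.linalg.solve(K,[*px,1]);Rw=E[:3,:3].T
    return -Rw@E[:3,3],Rw@d/np.linalg.norm(d)
def tri(a,b):
    A=0;B=0;r=[ray("scene",a),ray("side",b)]
    for o,d in r:
        M=np.eye(3)-np.outer(d,d);A=A+M;B=B+M@o
    X=np.linalg.solve(A,B)
    return X,[round(1e3*np.linalg.norm(np.cross(d,X-o)),1) for o,d in r][0]
def atz(n,px,z):
    o,d=ray(n,px);return o+d*(z-o[2])/d[2]
def proj(n,X):
    K=C[n]["camera_matrix"];E=C[n]["extrinsics"]
    p=K@F@(E[:3,:3]@X+E[:3,3]);return p[:2]/p[2]
def tool():
    s=env.read_state();q=s["ee_rot"]
    return s["eef_pos"],R.from_quat(q,scalar_first=True),s
E
cat > m.py <<'E'
from h import *
np.set_printoptions(precision=4,suppress=True)
P={"ballR":((398,158),(386,188)),"ballL":((762,237),(278,39)),"cliptip":((492,242),(388,143)),
"grip":((543,66),(189,206)),"griptop":((544,42),(189,189)),"post":((264,222),(434,348)),"lclip":((172,313),(530,403)),
"barN":((312,186),(363,356)),"barF":((268,262),(468,328)),"jar":((437,133),(231,340)),"muga":((314,78),(271,422))}
X={}
for k,(a,b) in P.items():
    X[k],e=tri(crop("scene",a),crop("side",b)); print(k,X[k],e)
r,l=X["ballR"],X["ballL"]; d=l-r; print("len",np.linalg.norm(d),"yaw",np.arctan2(-d[0],d[1]))
y=np.arctan2(-d[0],d[1]); Rz=R.from_euler("z",y).as_matrix()
mid=(r+l)/2; O=mid-Rz@[0,.16,0]; O[2]=0; print("O",O,"yaw",y)
for k in X: print(k,"stand",Rz.T@(X[k]-O))
for n,ps in (("side",((165,318),(205,290),(238,320),(198,345))),("scene",((497,218),(560,217)))):
    print(n,"shelf",[atz(n,crop(n,p),.004)[:2] for p in ps])
p,q,s=tool(); print(p,q.as_matrix())
E
python3 m.py
```

```text
ballR [0.5888 0.0425 0.2013] 0.3
ballL [0.5771 0.3216 0.1983] 1.1
cliptip [0.6306 0.1321 0.1766] 1.4
grip [0.4014 0.1174 0.1782] 0.2
griptop [0.4021 0.1151 0.2046] 0.6
post [ 0.5902 -0.0829  0.0856] 0.3
lclip [ 0.6735 -0.1431  0.026 ] 2.3
barN [ 0.5227 -0.0619  0.0786] 2.9
barF [ 0.6338 -0.0645  0.0812] 4.5
jar [0.4052 0.0205 0.0709] 1.1
muga [ 0.3986 -0.1146  0.0991] 1.9
len 0.27938041481630826 yaw 0.04182371773774184
O [0.5896 0.0222 0.    ] yaw 0.04182371773774184
ballR stand [0.     0.0203 0.2013]
ballL stand [0.     0.2997 0.1983]
cliptip stand [0.0455 0.1081 0.1766]
grip stand [-0.1841  0.103   0.1782]
griptop stand [-0.1835  0.1007  0.2046]
post stand [-0.0039 -0.1051  0.0856]
lclip stand [ 0.0769 -0.1686  0.026 ]
barN stand [-0.0704 -0.0812  0.0786]
barF stand [ 0.0405 -0.0884  0.0812]
jar stand [-0.1843  0.006   0.0709]
muga stand [-0.1966 -0.1287  0.0991]
side shelf [array([0.3645, 0.1334]), array([0.4195, 0.1566]), array([0.4388, 0.0992]), array([0.3858, 0.0817])]
scene shelf [array([0.4329, 0.0957]), array([0.4099, 0.1542])]
[0.194  0.4874 0.2305] [[-0.9291  0.3698 -0.0008]
 [ 0.3698  0.9291 -0.0014]
 [ 0.0002 -0.0016 -1.    ]]
```

Everything fits: rail length 279 mm (280 given), heights right, stand yaw 0.042, clip at stand y≈0.108, leg mark ≈0.084. The carrier's yaw is about 0.36. Next I move above the grip.

```bash
echo '[[[-0.02, -0.016, 0, -0.04], [-0.06, -0.05, 0, -0.14], [-0.11, -0.09, 0, -0.25], [-0.16, -0.13, 0, -0.36], [-0.21, -0.17, 0, -0.47], [-0.26, -0.21, 0, -0.58], [-0.30, -0.243, 0, -0.68], [-0.322, -0.26, 0, -0.72], [-0.3296, -0.267, 0, -0.74], [-0.3296, -0.267, 0, -0.74], [-0.3296, -0.267, 0, -0.74], [-0.3296, -0.267, 0, -0.74]]]' | python3 drive.py .085; python3 - <<'E'
from h import *
import cv2
p,q,s=tool();im=env.snapshot("wrist")
cv2.imwrite("pics/w1.png",cv2.resize(im,(800,500),interpolation=cv2.INTER_CUBIC)[:,:,::-1])
print(p,q.as_matrix(),s["joints"])
c=env.calibration("wrist");T=c["T_tool_cam"]
for X in ([.4014,.1174,.2],[.4022,.1177,0]):
    t=q.inv().apply(np.array(X)-p);k=T[:3,:3].T@(t-T[:3,3]);u=c["camera_matrix"]@F@k;print(u[:2]/u[2]*1.25)
E
```

```text
t: 1.7
eef_pos: [0.4013, 0.1184, 0.2313]
ee_rot: [0.0, -0.18, 0.984, 0.0]
force: [-0.7, -0.8, 0.3]
width: 0.0852
finger_force: 0.0
[0.40134893 0.11843717 0.23133639] [[-9.35065886e-01 -3.54473961e-01 -1.01199141e-05]
 [-3.54473958e-01  9.35065875e-01  1.49553624e-04]
 [-4.35500792e-05  1.43429738e-04 -9.99999989e-01]] [ 1.26277953e-01 -2.28590832e-01 -1.58094889e-01  1.64128347e+00
  1.49637337e-04 -2.36073485e-01]
[400.82782164 292.40091833]
[401.97582494 214.93495499]
```

View pics/w1.png

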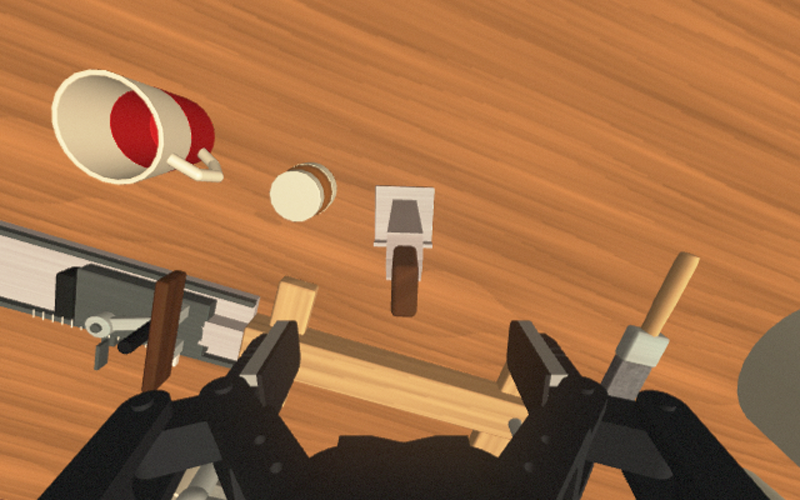

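The grip sits at (404,283) in the wrist view, centred between the fingers, and the shelf edges are aligned with the image. I'll descend and grip.

```bash
echo '[[[0, 0.001, 0.02, 0], [0, 0.001, 0.045, 0], [0, 0.001, 0.06, 0], [0, 0.001, 0.068, 0], [0, 0.001, 0.068, 0], [0, 0.001, 0.068, 0]]]' | python3 drive.py .085; echo '[[[0, 0, 0, 0], [0, 0, 0, 0], [0, 0, 0, 0], [0, 0, 0, 0], [0, 0, 0, 0], [0, 0, 0, 0], [0, 0, 0, 0], [0, 0, 0, 0]]]' | python3 drive.py 0 60; echo '[[[0, 0, -0.02, 0], [0, 0, -0.05, 0], [0, 0, -0.08, 0], [0, 0, -0.11, 0], [0, 0, -0.125, 0], [0, 0, -0.13, 0], [0, 0, -0.13, 0], [0, 0, -0.13, 0]]]' | python3 drive.py; python3 -c "
from h import *
p,q,s=tool();print(p,q.as_matrix(),s['force'])"
```

```text
t: 2.5
eef_pos: [0.4018, 0.1188, 0.1642]
ee_rot: [0.001, -0.18, 0.984, -0.0]
force: [-0.2, -0.6, 0.4]
width: 0.0849
finger_force: 0.0
t: 3.5
eef_pos: [0.4015, 0.1188, 0.1635]
ee_rot: [0.0, -0.18, 0.984, 0.0]
force: [-0.5, 0.4, 1.2]
width: 0.0131
finger_force: 58.8
t: 4.5
eef_pos: [0.4007, 0.1187, 0.2919]
ee_rot: [-0.001, -0.18, 0.984, 0.0]
force: [0.5, 0.3, -1.9]
width: 0.0133
finger_force: 58.6
[0.40073065 0.11866018 0.29189444] [[-9.35473222e-01 -3.53387908e-01 -2.61474152e-03]
 [-3.53388236e-01  9.35476687e-01 -3.50997847e-04]
 [ 2.57006813e-03  5.95669805e-04 -9.99996520e-01]] [ 0.45584353  0.34398744 -1.914359  ]
```

```bash
echo '[[[-0.02, 0.016, 0.005, 0.05], [-0.05, 0.04, 0.015, 0.13], [-0.08, 0.065, 0.025, 0.21], [-0.105, 0.085, 0.033, 0.28], [-0.1215, 0.0975, 0.036, 0.319], [-0.1215, 0.0975, 0.036, 0.319], [-0.1215, 0.0975, 0.036, 0.319], [-0.1215, 0.0975, 0.036, 0.319]]]' | python3 drive.py; python3 - <<'E'
from h import *
import cv2
p,q,s=tool();print(p,q.as_matrix())
a=env.snapshot("scene")[150:300,270:470];b=env.snapshot("side")[100:250,220:420]
im=np.vstack([cv2.resize(i,(800,600),interpolation=cv2.INTER_CUBIC)[::1] for i in (a,b)])[:,:,::-1]
cv2.imwrite("pics/h1.png",cv2.resize(np.hstack([im[:600],im[600:]]),(800,300),interpolation=cv2.INTER_AREA))
E
```

```text
t: 5.5
eef_pos: [0.4802, 0.2522, 0.2576]
ee_rot: [0.0, -0.021, 1.0, -0.0]
force: [0.3, -0.1, -2.4]
width: 0.0133
finger_force: 58.8
[0.48020382 0.25220816 0.25758843] [[-9.99129964e-01 -4.17049694e-02  9.91522648e-05]
 [-4.17049866e-02  9.99129953e-01 -1.78349891e-04]
 [-9.16279209e-05 -1.82329864e-04 -9.99999979e-01]]
```

View pics/h1.png

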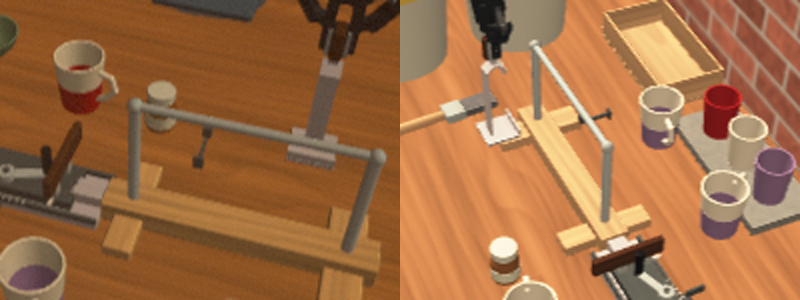

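The carrier hangs upright and square to the rail, with its shelf at (312,160) in the left half. Now I go in under the rail and lower.

```bash
echo '[[[-0.02, 0, 0, 0], [-0.045, 0, 0, 0], [-0.07, 0, 0, 0], [-0.09, 0, 0, 0], [-0.0997, 0, 0, 0], [-0.0997, 0, 0, 0], [-0.0997, 0, 0, 0], [-0.0997, 0, 0, 0]]]' | python3 drive.py; echo '[[[0, 0, 0.01, 0], [0, 0, 0.018, 0], [0, 0, 0.024, 0], [0, 0, 0.028, 0], [0, 0, 0.031, 0], [0, 0, 0.033, 0], [0, 0, 0.033, 0], [0, 0, 0.033, 0]]]' | python3 drive.py; python3 - <<'E'
from h import *
import cv2
p,q,s=tool();print(p,s["force"],s["wrist_torque"])
a=env.snapshot("scene")[150:300,270:470];b=env.snapshot("side")[100:250,220:420]
cv2.imwrite("pics/h2.png",np.hstack([cv2.resize(i,(400,300),interpolation=cv2.INTER_CUBIC) for i in (a,b)])[:,:,::-1])
E
```

```text
t: 6.6
eef_pos: [0.5795, 0.2572, 0.2578]
ee_rot: [0.0, -0.021, 1.0, 0.0]
force: [-0.3, 0.1, -2.1]
width: 0.0133
finger_force: 58.8
t: 7.6
eef_pos: [0.5802, 0.2571, 0.2246]
ee_rot: [0.0, -0.021, 1.0, 0.0]
force: [-0.6, -0.8, -2.9]
width: 0.0131
finger_force: 58.8
[0.58024922 0.2571311  0.22456074] [-0.55198289 -0.79070585 -2.89930046] [-0.02271892  0.00915112 -0.03251372]
```

View pics/h2.png

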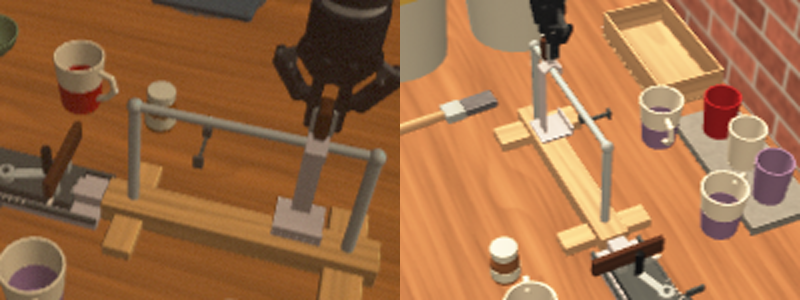

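The hook is over the rail and still carrying its weight. I'll lower it in small steps until it touches.

```bash
for i in 1 2; do echo '[[[0, 0, 0.001, 0], [0, 0, 0.001, 0], [0, 0, 0.001, 0]]]' | python3 drive.py | egrep 'eef|force:'; done
```

```text
eef_pos: [0.5804, 0.2572, 0.2236]
force: [0.6, -0.1, -1.5]
finger_force: 59.0
eef_pos: [0.5804, 0.2572, 0.2234]
force: [0.0, 0.6, 3.2]
finger_force: 59.5
```

Seated: the weight has transferred at TCP z 0.223, as predicted. Sliding right, most of the way first.

```bash
echo '[[[0, -0.005, 0, 0], [0, -0.015, 0, 0], [0, -0.028, 0, 0], [0, -0.041, 0, 0], [0, -0.054, 0, 0], [0, -0.067, 0, 0], [0, -0.08, 0, 0], [0, -0.093, 0, 0], [0, -0.104, 0, 0], [0, -0.11, 0, 0], [0, -0.112, 0, 0], [0, -0.112, 0, 0], [0, -0.112, 0, 0]]]' | python3 drive.py; python3 - <<'E'
from h import *
import cv2
p,q,s=tool();print(p,s["force"],s["wrist_torque"])
a=env.snapshot("scene")[160:260,300:400];b=env.snapshot("side")[125:225,270:370]
cv2.imwrite("pics/h3.png",np.hstack([cv2.resize(i,(400,400),interpolation=cv2.INTER_CUBIC) for i in (a,b)])[:,:,::-1])
Rz=R.from_euler("z",.0418).as_matrix();O=np.array([.5896,.0222,0]);print(Rz.T@(p-O))
for y in (.100,.104,.108,.112):
  for x in (.006,.05):
    X=O+Rz@[x,y,.182]
    print(y,x,(proj("scene",X)-[300,160]+.5)*4-.5,(proj("side",X)-[270,125]+.5)*4-.5+[400,0])
E
```

```text
t: 10.07
eef_pos: [0.585, 0.1457, 0.2234]
ee_rot: [0.001, -0.021, 1.0, 0.001]
force: [-0.4, 4.2, 6.0]
width: 0.0131
finger_force: 59.9
[0.58499753 0.14574064 0.22341316] [-0.3620006   4.24130426  6.02822851] [ 0.96220875  0.06406105 -0.04357386]
[0.00056404 0.12362505 0.22341316]
0.1 0.006 [276.73929021 228.52575487] [576.62433816 144.49846591]
0.1 0.05 [259.08778942 279.78884047] [625.78492228 129.22059865]
0.104 0.006 [283.35950862 229.97055822] [574.45986129 141.46841725]
0.104 0.05 [265.92636626 281.34760868] [623.55845982 126.24372289]
0.108 0.006 [289.99511827 231.41872056] [572.3026426 138.4485293]
0.108 0.05 [272.78141812 282.91013216] [621.33939514 123.27673826]
0.112 0.006 [296.64617291 232.87025364] [570.15264564 135.43875104]
0.112 0.05 [279.65300458 284.47642451] [619.12769141 120.31959556]
```

View pics/h3.png

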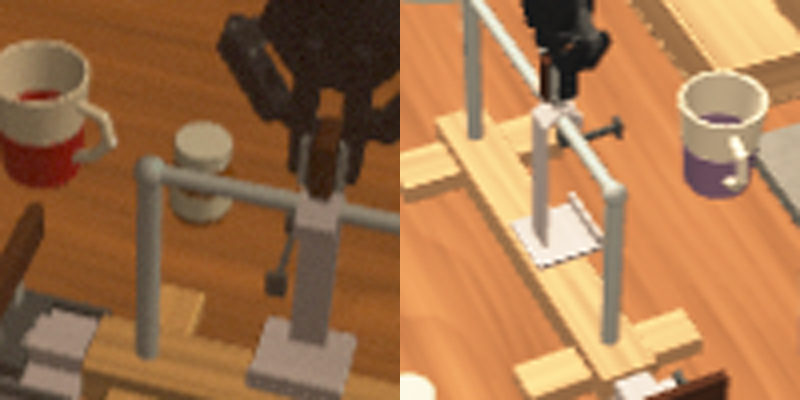

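The scene half shows the clip's finger at (293,230)→(277,283), the strap centre at about (319,210) and the shelf's front lower corners at (247,384) and (347,398). I'll check these against the predicted projections to get a camera-versus-robot bias.

```bash
python3 - <<'E'
from h import *
np.set_printoptions(precision=1,suppress=True)
Rz=R.from_euler("z",.0418).as_matrix();O=np.array([.5896,.0222,0])
for x,y,z in ((.03,-.03,.06),(.03,.03,.06),(-.03,-.03,.064),(-.03,.03,.064),(-.015,0,.19),(0,0,.26)):
    X=O+Rz@[x,.1236+y,z]
    print(x,y,z,(proj("scene",X)-[300,160]+.5)*4-.5,(proj("side",X)-[270,125]+.5)*4-.5+[400,0])
E
```

```text
0.03 -0.03 0.06 [244.9 388.6] [603.4 248.7]
0.03 0.03 0.06 [338.3 411.7] [572.9 204.5]
-0.03 -0.03 0.064 [267.4 317.6] [539.3 266.7]
-0.03 0.03 0.064 [357.3 338.6] [509.9 221.4]
-0.015 0 0.19 [324.6 203.9] [540.3 126.5]
0 0 0.26 [330.5 130.2] [557.8  52.8]
```

```bash
python3 - <<'E'
from h import *
np.set_printoptions(precision=1,suppress=True,linewidth=200)
im=np.mean([env.snapshot("scene").astype(float) for _ in range(4)],axis=0)
print("cols 368..390, G & (R-B)")
for r in (214,220,226,232,238): print(r,im[r,366:392,2].astype(int))
print("clip finger gray cols 362-376")
for r in (216,219,222,225,228,230,232): print(r,im[r,362:378].mean(1).astype(int))
Rz=R.from_euler("z",.0418).as_matrix();O=np.array([.5896,.0222,0])
for z in (.18,.15,.12,.09):
  print(z,[proj("scene",O+Rz@[-.013,.1236+y,z]) for y in (-.012,.012)])
for z in (.182,.178):
  print(z,[proj("scene",O+Rz@[x,.108,z]) for x in (.01,.02,.03,.05)])
E
```

```text
cols 368..390, G & (R-B)
214 [ 37  37  34  35  35  42  44  67 106 111 110 109 112 110 110 110 112 111  90  77  77  81  85  91  95  99]
220 [38 34 36 37 39 47 54 46 52 66 68 68 69 68 68 68 68 73 70 44 32 35 37 36 31 33]
226 [36 36 37 46 54 43 37 33 64 69 71 69 67 69 68 69 71 73 50 38 38 33 35 37 37 37]
232 [38 34 34 35 36 42 39 57 69 69 68 69 67 68 69 70 70 53 38 36 32 34 33 33 34 37]
238 [35 46 35 37 35 37 44 65 68 66 68 69 66 69 69 68 63 42 39 40 39 38 40 39 39 42]
clip finger gray cols 362-376
216 [ 87  86  88  87  87  84  86  87  86  58  47  74  98 107 114 113]
219 [89 85 86 85 86 86 88 90 87 82 70 74 81 82 81 81]
222 [86 85 89 84 86 88 86 89 86 71 68 84 85 84 82 83]
225 [82 85 85 83 84 83 84 82 69 66 80 81 83 83 84 82]
228 [94 93 93 91 74 66 67 65 67 73 83 84 83 81 82 83]
230 [97 96 96 96 63 47 45 46 46 61 89 88 83 83 84 80]
232 [92 91 92 93 61 46 46 46 47 67 91 89 84 82 82 82]
0.18 [array([375.3, 213.1]), array([385.2, 215.2])]
0.15 [array([374.3, 221.9]), array([384. , 224.1])]
0.12 [array([373.4, 230.4]), array([382.8, 232.5])]
0.09 [array([372.5, 238.5]), array([381.7, 240.6])]
0.182 [array([371.7, 218.6]), array([370.8, 221.5]), array([369.8, 224.4]), array([367.8, 230.4])]
0.178 [array([371.6, 219.8]), array([370.7, 222.7]), array([369.7, 225.6]), array([367.7, 231.6])]
```

The strap matches the prediction within 0.2 px, and the clip finger reads y≈0.1095. Sliding the remaining 14 mm.

```bash
echo '[[[0, -0.005, 0, 0], [0, -0.01, 0, 0], [0, -0.0138, 0, 0], [0, -0.0138, 0, 0], [0, -0.0138, 0, 0], [0, -0.0138, -0.0005, 0], [0, -0.0138, -0.0005, 0]]]' | python3 drive.py; python3 - <<'E'
from h import *
p,q,s=tool();print(p,s["force"])
Rz=R.from_euler("z",.0418).as_matrix();O=np.array([.5896,.0222,0]);print(Rz.T@(p-O))
im=np.mean([env.snapshot("scene").astype(float) for _ in range(4)],axis=0)
for r in (214,220,226,232): print(r,im[r,358:392,2].astype(int))
E
```

```text
t: 11.25
eef_pos: [0.5855, 0.1319, 0.2234]
ee_rot: [0.0, -0.021, 1.0, 0.001]
force: [-0.1, 5.2, 5.1]
width: 0.0134
finger_force: 59.9
[0.58554933 0.13190659 0.22339658] [-0.11168261  5.17846064  5.14591256]
[0.00053727 0.10978004 0.22339658]
214 [ 34  37  38  35  35  37  36  36  36  63  92 107 108 108 113 110 111 109
 110 108  81  60  51  55  61  67  71  74  78  80  85  91  94  96]
220 [36 35 37 37 38 38 36 37 36 35 38 64 70 61 55 62 66 70 70 70 72 49 37 36
 34 33 32 32 34 34 32 34 35 33]
226 [39 36 35 36 34 35 36 35 35 36 50 62 56 59 67 68 69 67 67 69 56 35 34 36
 34 34 38 34 37 37 37 36 36 36]
232 [34 39 39 38 36 38 38 40 35 33 35 35 32 50 64 69 69 68 69 72 44 36 36 37
 35 35 33 35 34 33 32 36 30 31]
```

```bash
echo '[[[0, 0, -0.0005, 0], [0, 0, -0.0005, 0], [0, 0, -0.0005, 0]]]' | python3 drive.py|egrep 'eef|force:'; echo '[[[0, 0, 0, 0], [0, 0, 0, 0], [0, 0, 0, 0], [0, 0, 0, 0], [0, 0, 0, 0], [0, 0, 0, 0]]]' | python3 drive.py .085; echo '[[[0, 0, -0.01, 0], [0, 0, -0.03, 0], [0, 0, -0.055, 0], [0, 0, -0.08, 0], [0, 0, -0.1, 0], [0, 0, -0.1, 0], [0, 0, -0.1, 0], [0, 0, -0.1, 0]]]' | python3 drive.py; python3 - <<'E'
from h import *
np.set_printoptions(precision=4,suppress=True,linewidth=200)
import cv2
p,q,s=tool();print(p,q.as_matrix(),s["force"],s["joints"])
im=np.mean([env.snapshot("scene").astype(float) for _ in range(4)],axis=0)
for r in (214,220,226,232): print(r,im[r,358:392,2].astype(int))
a=im.astype(np.uint8)[160:260,240:373];b=env.snapshot("side")[150:250,280:413]
cv2.imwrite("pics/k1.png",np.vstack([cv2.resize(i,(800,600),interpolation=cv2.INTER_CUBIC) for i in (a,b)])[:,:,::-1])
c=cv2.imread("pics/k1.png");cv2.imwrite("pics/k1.png",np.hstack([cv2.resize(c[:600],(400,300)),cv2.resize(c[600:],(400,300))]))
E
```

```text
eef_pos: [0.5856, 0.1316, 0.2234]
force: [1.8, 4.2, 5.1]
finger_force: 59.8
t: 12.58
eef_pos: [0.5854, 0.1314, 0.2234]
ee_rot: [0.0, -0.021, 1.0, -0.0]
force: [0.4, 0.0, -0.3]
width: 0.0848
finger_force: 0.0
t: 13.58
eef_pos: [0.585, 0.1314, 0.322]
ee_rot: [-0.001, -0.021, 1.0, -0.0]
force: [-0.2, 0.2, -0.2]
width: 0.0848
finger_force: 0.0
[0.585  0.1314 0.322 ] [[-0.9991 -0.0422 -0.0023]
 [-0.0422  0.9991 -0.0002]
 [ 0.0023 -0.0001 -1.    ]] [-0.2313  0.2381 -0.1577] [0.1091 0.3071 0.5782 1.8443 0.     0.0669]
214 [ 39  36  33  34  35  37  36  38  35  79  93 104 107 110 111 111 110 110 111 108  79  62  53  55  59  64  69  72  76  81  87  89  93  95]
220 [35 36 36 35 38 37 37 37 35 37 42 65 68 61 55 60 67 68 69 70 72 46 37 34 36 31 34 32 33 31 33 35 36 34]
226 [38 36 36 35 38 36 32 35 35 36 58 62 57 58 67 68 67 70 68 72 50 36 35 33 35 36 38 32 36 34 35 36 38 37]
232 [37 40 36 37 36 36 37 38 34 29 35 35 35 49 66 66 66 69 69 60 39 36 39 35 37 36 33 33 34 34 32 32 33 35]
```

The carrier stays put. Next I check the leg and its pointer.

View pics/k1.png

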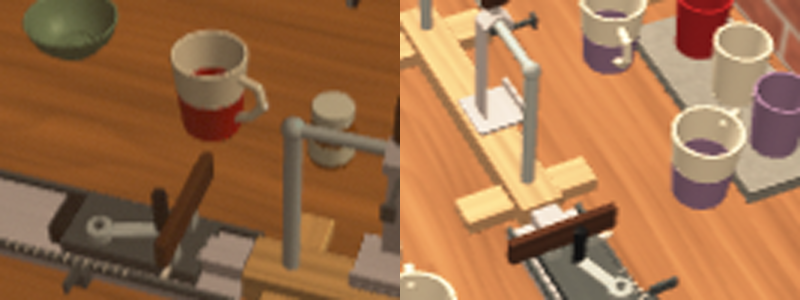

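```bash
echo '[[[0.005, -0.015, 0, 0], [0.015, -0.05, 0, 0], [0.025, -0.095, 0, 0], [0.035, -0.14, 0, 0], [0.043, -0.175, 0, 0], [0.048, -0.1943, 0, 0], [0.048, -0.1943, 0, 0], [0.048, -0.1943, 0.03, 0], [0.048, -0.1943, 0.07, 0], [0.048, -0.1943, 0.11, 0], [0.048, -0.1943, 0.15, 0], [0.048, -0.1943, 0.18, 0], [0.048, -0.1943, 0.18, 0], [0.048, -0.1943, 0.18, 0]]]' | python3 drive.py .085; python3 - <<'E'
from h import *
np.set_printoptions(precision=4,suppress=True,linewidth=200)
p,q,s=tool()
Rz=R.from_euler("z",.0418).as_matrix();O=np.array([.5896,.0222,0]);print(p,Rz.T@(p-O),s["force"])
for y in (-.165,-.169,-.173):
  for x,z in ((.05,.03),(.066,.032),(.082,.032),(.082,.02)):
    X=O+Rz@[x,y,z]
    k=((proj("scene",X)-[240,160]+.5)*3.008-.5);k2=((proj("side",X)-[280,150]+.5)*3.008-.5+[400,0]);print(y,x,z,k,k2)
E
```

```text
t: 15.58
eef_pos: [0.5465, -0.0641, 0.1447]
ee_rot: [0.001, -0.022, 1.0, -0.0]
force: [0.6, -0.1, 0.7]
width: 0.085
finger_force: 0.0
[ 0.5465 -0.0641  0.1447] [-0.0467 -0.0844  0.1447] [ 0.5562 -0.0844  0.6703]
-0.165 0.05 0.03 [ 80.6422 261.0787] [649.8317 286.7614]
-0.165 0.066 0.032 [ 72.8902 272.4537] [663.3984 280.3839]
-0.165 0.082 0.032 [ 65.2148 285.5743] [676.6951 275.231 ]
-0.165 0.082 0.02 [ 66.8294 294.2509] [675.4775 282.3423]
-0.169 0.05 0.03 [ 76.6514 260.0508] [651.7634 289.5475]
-0.169 0.066 0.032 [ 68.8577 271.4014] [665.3488 283.1522]
-0.169 0.082 0.032 [ 61.1448 284.4968] [678.6617 277.9809]
-0.169 0.082 0.02 [ 62.7898 293.173 ] [677.43   285.0875]
-0.173 0.05 0.03 [ 72.6685 259.0249] [653.7018 292.3432]
-0.173 0.066 0.032 [ 64.8333 270.3513] [667.306  285.9301]
-0.173 0.082 0.032 [ 57.0832 283.4215] [680.6351 280.7403]
-0.173 0.082 0.02 [ 58.7585 292.0973] [679.3892 287.8422]
```

```bash
python3 - <<'E'
from h import *
np.set_printoptions(precision=1,suppress=True,linewidth=220)
im=np.mean([env.snapshot("scene").astype(float) for _ in range(4)],axis=0).mean(2).astype(int)
print("scene cols 254..276");
for r in range(244,262): print(r,im[r,254:277])
im=np.mean([env.snapshot("side").astype(float) for _ in range(4)],axis=0).mean(2).astype(int)
print("side cols 358..378")
for r in range(236,254): print(r,im[r,358:379])
Rz=R.from_euler("z",.0418).as_matrix();O=np.array([.5896,.0222,0])
for y in (-.165,-.169):
  for x,z in ((.05,.032),(.066,.032),(.082,.032),(.082,.0)):
    X=O+Rz@[x,y,z]; print(y,x,z,proj("scene",X),proj("side",X))
E
```

```text
scene cols 254..276
244 [ 71  98  77  75 111 110  91  74 116  73  58  48  44  45  44  45  45  43  46  46  50  52  56]
245 [ 61  64  55  71  91  70  75 101 119  78  74  92  82  73  60  57  46  45  45  45  44  45  45]
246 [ 65  62  51  61  63  56  58 102  75  62  85 101  83  78 106  92  80  61  63  48  45  46  44]
247 [ 80  78  74  70  63  62  51  72  51  52  83  82  64  78 117  91  81  81  94  83  79  79  63]
248 [ 83  84  84  81  81  78  74  70  63  54  72  65  59  84  86  69  60  96  89  85  90 104  82]
249 [ 84  83  83  84  83  83  82  83  82  66  66  62  58  72  66  61  54  77  60  57 100  89  75]
250 [83 83 82 83 82 82 83 83 81 69 64 59 58 64 64 60 57 52 49 48 81 57 53]
251 [81 81 83 82 82 82 85 82 77 66 60 59 57 61 62 58 69 70 73 64 65 52 49]
252 [80 79 78 80 81 81 82 77 69 64 58 55 50 52 56 57 70 82 83 80 79 74 71]
253 [83 83 82 82 80 78 79 71 64 58 59 52 46 45 55 59 73 83 85 84 85 85 82]
254 [85 86 85 85 82 80 75 60 59 57 56 46 47 46 53 64 80 83 82 82 85 83 85]
255 [85 85 85 85 86 85 74 51 56 61 69 63 61 49 53 74 81 83 84 83 84 84 85]
256 [84 84 84 84 86 84 81 52 56 71 81 77 7
[... 1716 characters left out ...]
 53  74 124 154 154 152 153 155 155 153 152 153 151 156 162]
251 [110 109 118 166 187  94  55  85 137 154 155 154 152 155 155 154 153 153 153 152 159]
252 [109 109 109 107 102 105  77  88 135 154 155 155 152 152 155 154 153 153 153 152 154]
253 [108 109 109 104 146 189 147 171 145 151 155 155 154 151 153 155 154 154 152 152 151]
-0.165 0.05 0.032 [266.4 246. ] [362.8 244.6]
-0.165 0.066 0.032 [263.9 250.2] [367.2 242.9]
-0.165 0.082 0.032 [261.3 254.6] [371.7 241.2]
-0.165 0.082 0.0 [262.8 262.2] [370.6 247.4]
-0.169 0.05 0.032 [265.1 245.6] [363.4 245.5]
-0.169 0.066 0.032 [262.6 249.9] [367.9 243.8]
-0.169 0.082 0.032 [260.  254.2] [372.3 242.1]
-0.169 0.082 0.0 [261.4 261.8] [371.2 248.3]
```

The pointer reads y≈-0.165 (scene) to -0.169 (side), so the leg mark is about 0.080–0.084. I'll settle it against the index line after pulling. Gripping the bar now.

```bash
echo '[[[0, 0, 0.03, 0], [0.001, 0, 0.055, 0], [0.001, 0, 0.075, 0], [0.001, 0, 0.088, 0], [0.001, 0, 0.0925, 0], [0.001, 0, 0.0925, 0], [0.001, 0, 0.0925, 0]]]' | python3 drive.py .085|egrep 'eef|force:'; echo '[[[0, 0, 0, 0], [0, 0, 0, 0], [0, 0, 0, 0], [0, 0, 0, 0], [0, 0, 0, 0], [0, 0, 0, 0], [0, 0, 0, 0], [0, 0, 0, 0]]]' | python3 drive.py 0 60; echo '[[[0, -0.004, 0, 0], [0, -0.012, 0, 0], [0, -0.022, 0, 0], [0, -0.032, 0, 0], [0, -0.042, 0, 0], [0, -0.052, 0, 0], [0, -0.062, 0, 0], [0, -0.071, 0, 0], [0, -0.076, 0, 0], [0, -0.079, 0, 0], [0, -0.08, 0, 0], [0, -0.08, 0, 0], [0, -0.08, 0, 0]]]' | python3 drive.py; cat > idx.py <<'E'
from h import *
np.set_printoptions(precision=4,suppress=True,linewidth=220)
p,q,s=tool();Rz=R.from_euler("z",.0418).as_matrix();O=np.array([.5896,.0222,0]);print(Rz.T@(p-O),s["force"],s["width"])
im=np.mean([env.snapshot("scene").astype(float) for _ in range(4)],axis=0).mean(2).astype(int)
print("scene cols 254..276");
for r in range(238,259): print(r,im[r,254:277])
im=np.mean([env.snapshot("side").astype(float) for _ in range(4)],axis=0).mean(2).astype(int)
print("side cols 352..374")
for r in range(240,256): print(r,im[r,352:375])
E
python3 idx.py
```

```text
eef_pos: [0.5455, -0.065, 0.0519]
force: [-0.4, -0.2, 0.2]
finger_force: 0.0
t: 17.85
eef_pos: [0.5447, -0.0646, 0.051]
ee_rot: [0.0, -0.021, 1.0, 0.0]
force: [-1.4, 1.5, 1.6]
width: 0.0111
finger_force: 60.7
t: 19.48
eef_pos: [0.548, -0.1447, 0.051]
ee_rot: [-0.0, -0.021, 1.0, 0.0]
force: [-1.3, 5.4, 6.0]
width: 0.0109
finger_force: 61.2
[-0.0486 -0.165   0.051 ] [-1.3419  5.4358  5.9653] 0.010923174263272733
scene cols 254..276
238 [ 59  62  66  66  65  65  66  68  66  63  39  38  36  42  45  46  60 103 112  87  69  64  66]
239 [ 47  50  53  57  59  63  64  66  67  65  45  38  36  44  45  51  71  99 105  79  65  65  67]
240 [46 44 43 43 47 49 52 57 58 61 51 39 35 41 46 67 75 95 87 68 66 66 67]
241 [47 42 43 45 43 44 43 46 48 52 47 38 33 42 74 98 76 84 69 68 67 66 66]
242 [ 75  84  80  53  44  45  45  45  44  43  42  42  41  75 135 134  79  68  67  68  69  68  67]
243 [ 79 108  92  73  75  89  66  47  42  45  46  44  60 134 159 124  66  52  55  59  61  65  66]
244 [ 70  99  77  74  99  93  79  71 117  74  58  49  97 158 142  85  47  45  44  46  49  53  55]
245 [ 60  66  54  69  90  
[... 2025 characters left out ...]
5 154 153 154]
249 [ 19  18  69 127 123 117 114 154 188 109 110 110  99  95 133 155 154 153 156 155 154 153 154]
250 [ 19  18  65 116 111 111 112 110 108 111 127 127  54  74 125 155 155 153 154 155 155 154 153]
251 [ 19  25  67 111 112 110 111 110 119 167 188  95  55  85 138 155 156 155 152 155 155 155 154]
252 [ 19  25  66 109 110 110 110 112 111 108 102 106  78  88 135 155 155 155 153 153 156 155 154]
253 [ 19  37  80 108 109 110 110 111 111 105 146 190 148 171 146 151 155 156 155 152 154 155 155]
254 [ 18  82 140 112 109 110 110 110 110 110 107 104 117 135 144 148 153 155 155 154 152 155 156]
255 [ 36 115 200 195 123 110 110 110 110 112 112 109 104 160 197 143 151 155 155 155 153 154 157]
```

```bash
cat > t.py <<'E'
from h import *
np.set_printoptions(precision=4,suppress=True)
Rz=R.from_euler("z",.0418).as_matrix();O=np.array([.5896,.0222,0])
for n,a,b in (("ptr tip -y edge mid",(260.7,256.0),(371.7,244.4)),("index line mid",(268.0,243.2),(359.9,246.0)),("index far end",(266.8,245.2),(362.2,245.0))):
    X,e=tri(a,b);print(n,Rz.T@(X-O),e)
for z in (.02,.026,.032): print(z,*[(Rz.T@(atz(n,p,z)-O))[:2] for n,p in (("scene",(260.7,256.0)),("side",(371.7,244.4)))])
for z in (.03,): print("idx",*[(Rz.T@(atz(n,p,z)-O))[:2] for n,p in (("scene",(268,243.2)),("side",(359.9,246.0)))])
E
python3 t.py; python3 - <<'E'
from h import *
import cv2
a=env.snapshot("scene")[232:264,248:288];b=env.snapshot("side")[234:266,348:388]
cv2.imwrite("pics/f.png",np.hstack([cv2.resize(i,(400,320),interpolation=cv2.INTER_CUBIC) for i in (a,b)])[:,:,::-1])
E
```

```text
ptr tip -y edge mid [ 0.0802 -0.1696  0.0222] 0.5
index line mid [ 0.0392 -0.1654  0.0315] 0.2
index far end [ 0.0474 -0.1653  0.032 ] 0.3
0.02 [ 0.0783 -0.1703] [ 0.0815 -0.1686]
0.026 [ 0.0826 -0.1674] [ 0.0786 -0.1723]
0.032 [ 0.0869 -0.1646] [ 0.0756 -0.1761]
idx [ 0.0379 -0.166 ] [ 0.0401 -0.1647]
```

View pics/f.png

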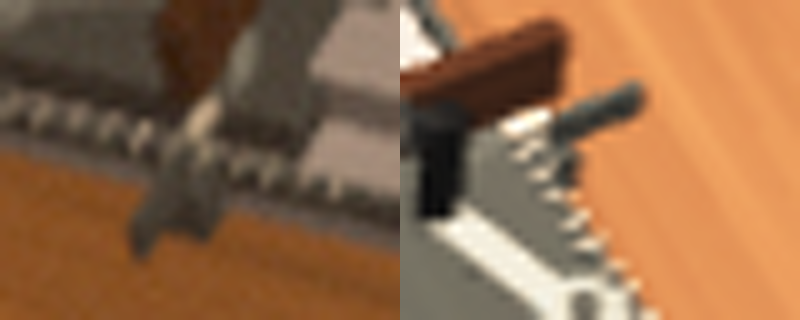

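The scene half shows the white index at (203,115) and the finger running (175,170)→(143,245). The side half has the index at (525,125) and the finger at (560,130)→(635,97). In both, the index still looks a few mm short, so I'll compute it from the finger's known 32 mm high top edges.

```bash
cat >> t.py <<'E'
print("edges")
for z in (.032,.028):
    for p in ((262.95,250),(262,252),(260.95,253),(260.15,254)): print(z,"scene",(Rz.T@(atz("scene",p,z)-O))[:2]+[0,.002])
    for p in ((371,242),(368,243.4),(364,245)): print(z,"side",(Rz.T@(atz("side",p,z)-O))[:2]-[0,.002])
E
python3 t.py | sed -n '/edges/,$p'
```

```text
edges
0.032 scene [ 0.066  -0.1658]
0.032 scene [ 0.0732 -0.1652]
0.032 scene [ 0.0773 -0.1664]
0.032 scene [ 0.0811 -0.167 ]
0.032 side [ 0.0785 -0.169 ]
0.032 side [ 0.0671 -0.1698]
0.032 side [ 0.0527 -0.17  ]
0.028 scene [ 0.063  -0.1677]
0.028 scene [ 0.0703 -0.1672]
0.028 scene [ 0.0744 -0.1684]
0.028 scene [ 0.0782 -0.1689]
0.028 side [ 0.0804 -0.1665]
0.028 side [ 0.0691 -0.1673]
0.028 side [ 0.0546 -0.1674]
```

Combined estimate: the pointer is at y≈-0.168 and the index is at -0.165, so I pull 3 mm more. Then I ease the grip and slide along the bar.

```bash
echo '[[[0, -0.0015, 0, 0], [0, -0.003, 0, 0], [0, -0.003, 0, 0], [0, -0.003, 0, 0]]]' | python3 drive.py 0 22 | egrep 'eef|force'; echo '[[[-0.003, 0, 0, 0], [-0.009, 0, 0, 0], [-0.016, 0, 0, 0], [-0.023, 0, 0, 0], [-0.03, 0, 0, 0], [-0.03, 0, 0, 0]]]' | python3 drive.py; echo '[[[-0.005, 0, 0, 0], [-0.011, 0, 0, 0], [-0.017, 0, 0, 0], [-0.023, 0, 0, 0], [-0.029, 0, 0, 0], [-0.029, 0, 0, 0]]]' | python3 drive.py; python3 - <<'E'
from h import *
p,q,s=tool();Rz=R.from_euler("z",.0418).as_matrix();O=np.array([.5896,.0222,0]);print(Rz.T@(p-O),s["force"],s["width"],s["t"])
E
```

```text
eef_pos: [0.5481, -0.1476, 0.051]
force: [-2.2, 4.6, 5.0]
finger_force: 61.3
t: 21.22
eef_pos: [0.5509, -0.1469, 0.0497]
ee_rot: [-0.029, -0.019, 0.999, -0.001]
force: [-60.8, 1.8, 41.5]
width: 0.011
finger_force: 69.0
t: 21.98
eef_pos: [0.5633, -0.145, 0.0459]
ee_rot: [-0.047, -0.019, 0.999, 0.0]
force: [-87.5, 2.4, 49.2]
width: 0.0106
finger_force: 79.2
[-0.03322058 -0.16599848  0.04593126] [-87.50121391   2.364404    49.2139429 ] 0.010572341343659489 21.975
```

The grip did not ease (69–79 N), so the hand is dragging. I'll back off and relieve the load.

```bash
echo '[[[0.012, 0, 0, 0], [0.024, 0, 0, 0], [0.036, 0, 0, 0], [0.042, 0, 0, 0], [0.042, 0, 0, 0], [0.042, 0, 0, 0]]]' | python3 drive.py - 20; echo '[[[0, 0, 0, 0], [0, 0, 0, 0], [0, 0, 0, 0]]]' | python3 drive.py .005 20
```

```text
t: 22.72
eef_pos: [0.5669, -0.1453, 0.0457]
ee_rot: [0.001, -0.022, 1.0, 0.002]
force: [11.7, 5.9, -16.9]
width: 0.0113
finger_force: 71.0
t: 23.1
eef_pos: [0.5669, -0.1453, 0.0457]
ee_rot: [0.001, -0.022, 1.0, 0.002]
force: [12.6, 6.1, -17.1]
width: 0.011
finger_force: 71.0
```

```bash
for o in .0105 .0115 .0125; do echo == $o; echo '[[[0, 0, 0, 0], [0, 0, 0, 0], [0, 0, 0, 0]]]' | python3 drive.py $o 20 | egrep 'eef|force|width'; done
```

```text
== .0105
eef_pos: [0.5669, -0.1453, 0.0457]
force: [12.7, 5.8, -16.4]
width: 0.0113
finger_force: 71.0
== .0115
eef_pos: [0.5669, -0.1453, 0.0456]
force: [12.7, 5.5, -17.2]
width: 0.0117
finger_force: 25.8
== .0125
eef_pos: [0.5642, -0.1457, 0.0481]
force: [2.1, 5.8, -2.3]
width: 0.0125
finger_force: 2.8
```

Opening to 12.5 mm removes the squeeze, and the leg is still held by the +y finger at 5.8 N. Sliding gently.

```bash
echo '[[[-0.003, 0, 0, 0], [-0.008, 0, 0, 0], [-0.014, 0, 0, 0], [-0.02, 0, 0, 0], [-0.02, 0, 0, 0]]]' | python3 drive.py; python3 - <<'E'
from h import *
p,q,s=tool();Rz=R.from_euler("z",.0418).as_matrix();O=np.array([.5896,.0222,0]);print(Rz.T@(p-O),s["force"],s["width"],s["t"])
E
```

```text
t: 24.85
eef_pos: [0.5824, -0.1451, 0.048]
ee_rot: [-0.003, -0.021, 1.0, 0.001]
force: [-3.6, 4.9, -1.0]
width: 0.0124
finger_force: 3.2
[-0.01422561 -0.16680906  0.04801685] [-3.57413714  4.85909974 -1.00739956] 0.012446995392510539 24.85
```

```bash
echo '[[[-0.005, 0, 0, 0], [-0.011, 0, 0, 0], [-0.017, 0, 0, 0], [-0.023, 0, 0, 0], [-0.028, 0, 0, 0], [-0.028, 0, 0, 0], [-0.028, 0, 0, 0]]]' | python3 drive.py|egrep 'eef|force'; echo '[[[-0.002, 0, 0, 0], [-0.004, 0, 0, 0], [-0.004, 0, 0, 0]]]' | python3 drive.py|egrep 'eef|force';  echo '[[[-0.002, 0, 0, 0], [-0.003, 0, 0, 0], [-0.003, 0, 0, 0]]]' | python3 drive.py|egrep 'eef|force'; python3 - <<'E'
from h import *
p,q,s=tool();Rz=R.from_euler("z",.0418).as_matrix();O=np.array([.5896,.0222,0]);print(Rz.T@(p-O),s["force"],s["width"],s["t"])
E
```

```text
eef_pos: [0.6105, -0.1443, 0.0476]
force: [-1.9, 4.4, -2.4]
finger_force: 2.4
eef_pos: [0.6148, -0.1442, 0.0485]
force: [-3.5, 3.9, -2.2]
finger_force: 3.2
eef_pos: [0.6167, -0.1441, 0.0484]
force: [-5.6, 4.3, 0.5]
finger_force: 4.3
[ 0.02015327 -0.16730485  0.04840405] [-5.59341644  4.28017403  0.49346107] 0.012734582620224782 26.475
```

```bash
for i in 1 2 3; do echo '[[[-0.002, 0, 0, 0], [-0.002, 0, 0, 0]]]' | python3 drive.py|egrep 'eef|force'; done; cat > l.py <<'E'
from h import *
np.set_printoptions(precision=4,suppress=True,linewidth=220)
p,q,s=tool();Rz=R.from_euler("z",.0418).as_matrix();O=np.array([.5896,.0222,0]);P=Rz.T@(p-O);print(P,s["force"],s["width"],s["t"])
import cv2
a=env.snapshot("scene")[215:265,230:297];b=env.snapshot("side")[215:275,325:405]
cv2.imwrite("pics/fin.png",np.hstack([cv2.resize(i,(400,300),interpolation=cv2.INTER_CUBIC) for i in (a,b)])[:,:,::-1])
for x in (.03,.034,.038):
    y=P[1]-.020;X=O+Rz@[x,y,.085];print(x,(proj("scene",X)-[230,215])*6,(proj("side",X)-[325,215])*5+[400,0])
E
python3 l.py
```

```text
eef_pos: [0.6188, -0.144, 0.0485]
force: [-6.1, 4.9, 0.1]
finger_force: 4.3
eef_pos: [0.6199, -0.144, 0.0484]
force: [-8.3, 4.0, 0.6]
finger_force: 6.3
eef_pos: [0.6201, -0.1439, 0.0483]
force: [-12.1, 5.1, 3.4]
finger_force: 8.2
[ 0.0235 -0.1673  0.0483] [-12.1248   5.1332   3.3946] 0.012597501734611286 27.225
0.03 [178.9159  63.8497] [586.5941 131.4587]
0.034 [175.0366  69.951 ] [592.4141 129.219 ]
0.038 [171.1355  76.0865] [598.2235 126.9833]
```

End stop reached: the last 2 mm of command gave 0.2 mm of motion. Now I regrip firmly and check.

```bash
echo '[[[0, 0, 0, 0], [0, 0, 0, 0], [0, 0, 0, 0], [0, 0, 0, 0], [0, 0, 0, 0]]]' | python3 drive.py 0 30; python3 l.py; python3 idx.py | sed -n '/scene/,$p' | egrep '^(scene|side|24[0-8])'
```

```text
t: 27.95
eef_pos: [0.6201, -0.1439, 0.0484]
ee_rot: [-0.007, -0.021, 1.0, 0.001]
force: [-11.4, 4.3, 4.3]
width: 0.0114
finger_force: 37.3
[ 0.0235 -0.1672  0.0484] [-11.4208   4.2748   4.3197] 0.011437414123649242 27.95
0.03 [178.9889  63.8675] [586.5638 131.4152]
0.034 [175.1098  69.9689] [592.3837 129.1756]
0.038 [171.2089  76.1045] [598.1931 126.94  ]
scene cols 254..276
240 [43 46 55 74 50 28 31 33 33 39 36 32 38 43 58 74 89 89 70 66 65 67 67]
241 [ 47  44  41  52  53  35  32  32  34  42  39  38  39  80 127  84  75  73  66  67  67  68  66]
242 [ 76  83  81  54  51  38  38  36  41  43  42  40  58 137 154  88  65  66  64  67  68  68  66]
243 [ 78 106  94  74  74  91  65  43  44  43  43  45 109 157 139  76  52  53  55  58  63  65  69]
244 [ 72  98  78  74 100  93  80  73 118  74  57  55 137 151 104  55  47  45  45  48  49  52  60]
245 [ 59  63  54  71  92  70  75 101 121  77  75  95 118 141  86  60  49  46  45  46  45  46  48]
246 [ 62  62  51  60  63  53  54 105  76  64  84 102  82 104 113  94  83  60  62  49  47  46  48]
247 [ 79  79  73  70  61  63  52  73  50  51  83  80  64  7
[... 337 characters left out ...]
7  99 128 168]
242 [ 65  54  44  76 112  63  28  27  29  29  29  29  29  29  29  30  41  63  89 115 142 161 166]
243 [ 40  37  44  84 123  99  29  33  37  28  29  28  29  29  34  65 100  99  80  79 110 157 162]
244 [ 38  40  45  82 116  79  29  28  28  29  29  27  23  22  46  82  73  54  54  63 110 154 159]
245 [ 42  41  44  80 116  78  28  28  29  28  24  18  19  19  28  47  55  56  57  90 139 153 158]
246 [ 39  38  52  94 109  79  79  34  41  29  23  18  18  19  34  58  78 107 125 154 153 153 153]
247 [ 38  40  65 109 105  47  36  37  48  47  23  18  18  19  59 124 153 155 154 154 153 153 153]
248 [ 58  85  89 105 109  64  47  70 153 205  71  18  19  30  98 155 152 155 155 154 154 153 153]
```

View pics/fin.png

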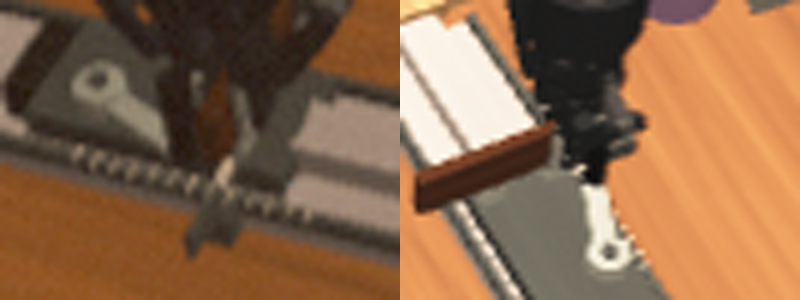

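```bash
python3 - <<'E'
from h import *
Rz=R.from_euler("z",.0418).as_matrix();O=np.array([.5896,.0222,0])
a=Rz.T@(atz("side",(366.4,265),.046)-O);b=Rz.T@(atz("side",(363.4,252),.046)-O);d=b-a;print(a,b,np.arctan2(d[0],d[1])+.37)
a=Rz.T@(atz("scene",(246.3,228.7),.046)-O);b=Rz.T@(atz("scene",(256.5,237.5),.046)-O);d=b-a;print(a,b,np.arctan2(d[0],d[1])+.37)
E
echo '[[[-0.002, 0, 0, 0], [-0.003, -0.0004, 0, 0], [-0.003, -0.0004, 0, 0], [-0.003, -0.0004, 0, 0]]]' | python3 drive.py
```

```text
[ 0.01512398 -0.24453643  0.046     ] [ 0.03099447 -0.19923715  0.046     ] 0.7069843849285441
[ 0.01957447 -0.23969498  0.046     ] [ 0.0410534  -0.19734962  0.046     ] 0.8394165513734129
t: 28.95
eef_pos: [0.62, -0.1442, 0.0484]
ee_rot: [-0.01, -0.021, 1.0, 0.001]
force: [-19.6, 5.6, 8.0]
width: 0.0112
finger_force: 38.5
```

The lever measures about 0.75 rad and sits hard against its stop. The index is within about 1 mm of the pointer, and the bar is gripped at 38 N.

```bash
python3 -c "
from cell import env
print(env.job_done())"
```

```text
the job is handed in; nothing more can be done
None
```

The job is handed in at about 29 s: the carrier hangs at the rail pointer (within about 1 mm by camera), the leg is held at its mark (index within about 1 mm of the pointer, uncertain to about 2 mm), the lever is closed against its stop, and the crossbar is still gripped; one slide attempt with too tight a grip reached 87 N at the tool before I backed off and retried.

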